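# Bottle back in the caddy, lid held open for the stock check

## Robot

A 6-joint arm with a two-finger parallel gripper is mounted at the origin on a cart in front of the work surface, level with it; the furniture and walls round the work are solid. World frame = base frame: x ahead of the robot, y to its left, z up, the work surface at z = 0. Lengths are in m, angles in rad, forces in N, time in s.
With the tool pointing down it reaches from about 0.3 to 0.775 m from the base axis. Payload 14.6 kg.
Tool frame: the origin (TCP) lies between the finger pads; the fingertips stand 19 mm ahead of it and the grasp point (between the pads) is the TCP (robot.nose_length is the z of the fingertips in the tool frame, in m); z points along the fingers, y is the line along which they close (so a half turn about z gives the same grasp; the last joint's range is limited). The gripper opens to 85 mm and grips with 20 to 120 N. Pads are 22 mm wide; open, the fingers measure 114 mm over their backs; the gripper's body (76 mm by 85 mm) begins 54 mm behind the grasp point. The pads swing forward as they close: fully open they stand 13 mm farther back than shut.
Start: joints at [-1.372, 0.3, 1.521, -0, 1.321, -0.067], TCP at [0.144, -0.531, 0.25] pointing down, gripper open.
Joint ranges: [-3.03, 3.03], [-0.79, 2.21], [0.23, 2.52], [-1.04, 4.18], [0, 3.07], [-2.55, 2.55]. Speed limits (rad/s): [2.22, 2.22, 2.57, 3.14, 3.14, 3.14].

## Interface

Orientations are given as a unit quaternion [w, x, y, z].
In Python, from workcell import robot gives the robot as it stands.
- The arm moves only by the shell command python3 -m jog 'ROWS' [OPENING] [FORCE]. ROWS is JSON, a list that holds one entry, the list of rows, each a list of 4 numbers: the shift along the world's x, y, z normalised to -1 to 1, where 1 is 0.15 m, then the turn about the world's z normalised to -1 to 1, where 1 is 60 degrees. In form: [[[x, y, z, turn], ...]]. A call has 1 to 20 rows; each row is the pose to reach, as a shift and turn from the pose commanded when the call began; what a row does not reach only later rows make up. A row lasts 1/8 s, in which the tool goes at most 62.5 mm and 10.7 degrees, less where a joint would pass 70% of its speed; a pose out of reach is approached as far as the arm can. A call with a number of a shift or a turn outside -1 to 1 is refused whole. A call with a gripper value outside its range is refused whole. OPENING is the opening, from -1 (shut) to 1 (fully open), set as the call begins (- or left out, the last holds). The fingers move at their own pace and stop on an object; FORCE is the grip in N (left out, the last holds). Time passes only in rows, so rows that repeat a pose let the fingers close. It gives the time, the measured TCP pose, the force, the opening and the grip force at its end, in the units of the state.
- robot.state(): the state, without advancing time (a new reading comes with each control period).
- robot.read_camera(name): name is "scene" or "top"; returns a dict with "color" (384x512x3 uint8, red, green, blue), "mtx" (3x3 intrinsics, pixels), "origin" and "attitude" of the camera in the world. Camera axes: x right, y up, looking along -z (the intrinsics and any distortion apply to the point x, -y, -z); pixel columns grow to the right and rows downward; lengths in m; the calibration is good to about 2 mm. A picture is of the moment at which its call begins. There is no depth.
- robot.finish_job(): hands the job in; it is judged then, once.
Trained networks look in a picture, given as the dict that the camera call returned (one of the last four; its "shot" number tells which), for a name from the list of things; names that differ only in an ending like _2 or _b are one class to them, and where a whole thing is asked for, a point or a joint stands for the part that bears it (a point fixed in the world has none). Each returns a list of dicts, best first, with "p" (0 to 1); they miss things now and then, are a little off and sometimes report something else, mostly with a low value. They report only what shows in the picture. A call takes as long as a camera call. They do not tell look-alikes from the thing itself.
- robot.search_frame(picture, thing): "bbox" ([centre column, centre row, width, height] in pixels, round what is visible of it).
- robot.regions_of(picture, thing): "mask" (384x512 bool, what is visible of it) and "bbox" ([centre column, centre row, width, height] in pixels, round what is visible of it).
- robot.landmark_of(picture, thing): "uv" ([column, row] in pixels: a listed point, or the origin of a listed thing).
The state is a dict: "clock": time; "qpos": joint angles; "joint_velocities": joint speeds; "joint_efforts": joint torques, N m; "position": TCP position; "ee_rot": TCP orientation; "contact_force": force on the tool from outside, world axes, zero at the start; "wrist_torque": the same for the moment, N m; "grip_width": finger opening in m; "gripper_force": force on a finger pad.
Only numpy, scipy, OpenCV 4.12 (cv2) and the standard library are available. Lean on these libraries where they do the work, as an engineer would, in place of code of your own. Each camera call takes 0.05 s, during which the arm holds its last target. There are 200 camera calls.

## Task

Get the service caddy ready for a colleague's stock check: first put the white dropper bottle back, upright, into the one of the caddy's three round wells that it fits (the middle-sized one), lowering it in rather than dropping it. Then raise the caddy's sprung lid with the gripper's fingers (it has a bow handle) and hold it open at about 60 degrees, steady, so that the spare terminal blocks inside can be counted. Finish while still holding the lid there (it falls shut when let go), and leave the solder reel and the side cutters where they are.

Things in the scene. Friction and masses are not known exactly. Their poses are not given: they have to be found in the camera images.
- dropper_bottle: white plastic dropper bottle with a red collar and thin nozzle, standing on the bench; 104 mm high, straight round body 35 mm in diameter up to about 66 mm above its base, about 0.09 kg. Origin at the centre of its underside, z up along the bottle. Behind it, from about x = 0.5 on, the head of the bench magnifier hangs 0.19 m above the bench
- caddy: grey and black caddy fixed on the bench: base plate 205 mm (x) by 235 mm (y), 6 mm thick, on feet. Origin under the plate's centre, 28 mm above the bench, z up; front -x, askew up to 14 degrees. On its +y side a box 145 x 140 mm, rim 94 mm above the bench, with an aluminium lid; on its -y side three light grey well blocks in a row along x (pitch 64 mm), in an order that changes
- well_medium: the well the bottle belongs in: light grey block 62 x 62 x 40 mm with a round blind hole 41 mm in diameter and 36 mm deep, open at the top. Origin at the centre of the block's underside, 34 mm above the bench, z up; mouth at 40 mm and floor of the hole at 4 mm above the origin
- well_wide: same light grey block with a 52 mm hole: too wide, stays empty. Origin as well_medium
- well_narrow: same light grey block with a 26 mm hole: too narrow for the bottle, stays empty. Origin as well_medium
- lid (a joint): opening angle of the caddy's lid, rad: 0 shut, grows as the front edge rises, stop at 1.9; 60 degrees is 1.047. The hinge line runs along the caddy's y at the rear of the box, through (78, 45, 68) mm in the caddy's frame. Its weight (0.3 kg) and a light spring shut it: 2 to 4 N at the handle hold it up
- lid_handle (a point): middle of the lid's bow handle: a round steel bar 10 mm thick, 94 mm long, parallel to the hinge line, on two posts 90 mm apart. Lid shut, it lies 31 mm above the lid's top face, 130 mm above the bench and (-135, 0, 34) mm from the hinge point in the caddy's axes; it turns about the hinge with the lid
- lid_hinge (a point): middle of the lid's hinge line, 45 mm to the caddy's +y side of its centre, 96 mm above the bench
- solder_reel: bystander: solder reel standing on end, 60 mm in diameter, 44 mm high. Origin at the centre of its underside
- cutters: bystander: side cutters lying flat, 46 x 118 x 12 mm. Origin at the centre of the underside
There are look-alikes about, which are no part of the job. Of the things that look like the dropper_bottle, take the one that is farthest to the robot's right at the start.

How it is judged:
On the way, in this order (a step that is already met when the one before it is completed fails the run):
1. the dropper bottle stands upright on the floor of the middle-sized well, let go (horizontal distance between dropper_bottle and well_medium below 0.008 m and z of dropper_bottle in the frame of well_medium below 0.009 m and angle between dropper_bottle's own z axis and vertical below 0.15 rad and contact force between the fingers and dropper_bottle below 0.1 N), for 0.2 s.
2. the fingers have the lid, about 60 degrees open (value of joint lid between 0.907 and 1.187 rad and contact force between the fingers and lid above 0.5 N), for 0.2 s.
At the end, for the whole second after the job is handed in: lid still at 60 degrees, 8 either way (0.907-1.187 rad), held by the fingers (over 0.5 N); bottle free, upright (0.15 rad), on the floor of the middle-sized well (centre within 8 mm, base under 9 mm above the block's origin); reel, cutters within 30 mm of their start (all of step 1 and all of step 2 and velocity of joint lid between -0.08 and 0.08 rad/s and contact force between dropper_bottle and lid below 0.1 N and distance of each of solder_reel, cutters from where it was at the start of the episode below 0.03 m); the arm keeps its last pose, push and grip.
It fails at once if the bottle is tipped over or carried far from upright (over 45 degrees) (angle between dropper_bottle's own z axis and vertical above 0.785 rad).
It fails at once if the bottle is dropped (falls free faster than 0.6 m/s) (contact force between the fingers and dropper_bottle below 0.05 N and linear speed of dropper_bottle above 0.6 m/s).
It fails at once if a bystander is knocked away (over 60 mm) (distance of any of solder_reel, cutters from where it was at the start of the episode above 0.06 m).
It also fails if it takes over 61 s, if anything falls off the work surface, if the arm or the gripper's body presses on something with over 40 N, if the wrist force passes 120 N, or if a joint passes its speed limit or range.

## Working session

There is one attempt and no reset: what is moved stays moved. The work goes in short steps, Python scripts to look and compute and a shell command to move; the robot and the scene stay as the last step left them, time stands still between calls to the robot, and variables do not carry over. Pictures are saved under pics/ and viewed, at most 10 in all, crops included, and the job is handed in when it is done.

```bash
mkdir -p pics; cat > h.py <<'E'
import numpy as np, cv2, json
from workcell import robot
from scipy.spatial.transform import Rotation as R
def rot(a):
    a=np.array(a,float)
    return a if a.shape==(3,3) else R.from_quat([a[1],a[2],a[3],a[0]]).as_matrix()
def ray(p,uv):
    K=np.array(p['mtx']);d=np.linalg.inv(K)@[uv[0],uv[1],1]
    return np.array(p['origin']),rot(p['attitude'])@[d[0],-d[1],-d[2]]
def atz(p,uv,z):
    o,d=ray(p,uv);return o+d*(z-o[2])/d[2]
def proj(p,X):
    c=rot(p['attitude']).T@(np.array(X)-p['origin']);q=np.array(p['mtx'])@[c[0],-c[1],-c[2]];return q[:2]/q[2]
def save(p,n,crop=None,s=1):
    im=p['color'][:,:,::-1]
    if crop: im=im[crop[1]:crop[3],crop[0]:crop[2]]
    cv2.imwrite('pics/'+n,cv2.resize(im,None,fx=s,fy=s,interpolation=cv2.INTER_CUBIC))
E
python3 - <<'E'
from h import *
Z=dict(dropper_bottle=0,caddy=.028,well_medium=.034,well_wide=.034,well_narrow=.034,lid_handle=.13,lid_hinge=.096,solder_reel=0,cutters=0)
for c in ('scene','top'):
    p=robot.read_camera(c);save(p,c+'1.png',s=1.5)
    print(c,{k:np.round(p[k],3).tolist() for k in p if k not in('color',)and not np.isscalar(p[k])})
    for t in Z:
        print(t,[(np.round(d['uv']).tolist(),round(d['p'],2),atz(p,d['uv'],Z[t]).round(3).tolist()) for d in robot.landmark_of(p,t)[:4]])
    print([(np.round(d['bbox']).tolist(),round(d['p'],2)) for d in robot.search_frame(p,'dropper_bottle')])
print(robot.state())
E
```

```text
scene {'mtx': [[386.479, 0.0, 256.79], [0.0, 386.479, 190.141], [0.0, 0.0, 1.0]], 'origin': [-0.123, 0.596, 0.859], 'attitude': [-0.372, -0.186, 0.397, 0.818]}
dropper_bottle [([312.0, 233.0], 0.78, [0.433, -0.105, 0.0]), ([193.0, 196.0], 0.63, [0.84, 0.074, 0.0]), ([215.0, 199.0], 0.61, [0.773, 0.026, -0.0])]
caddy [([200.0, 265.0], 0.6, [0.536, 0.249, 0.028])]
well_medium [([230.0, 260.0], 0.65, [0.491, 0.177, 0.034])]
well_wide [([212.0, 251.0], 0.51, [0.553, 0.193, 0.034])]
well_narrow [([199.0, 240.0], 0.52, [0.613, 0.197, 0.034])]
lid_handle []
lid_hinge [([161.0, 241.0], 0.56, [0.625, 0.308, 0.096])]
solder_reel [([253.0, 226.0], 0.86, [0.58, 0.014, -0.0])]
cutters [([199.0, 266.0], 0.22, [0.557, 0.239, 0.0])]
[([211.0, 190.0, 10.0, 26.0], 0.72), ([194.0, 190.0, 8.0, 18.0], 0.64), ([312.0, 222.0, 10.0, 26.0], 0.54)]
top {'mtx': [[358.155, 0.0, 258.46], [0.0, 358.155, 190.024], [0.0, 0.0, 1.0]], 'origin': [0.505, -0.019, 1.094], 'attitude': [0.715, 0.054, -0.04, -0.696]}
dropper_bottle [([238.0, 132.0], 0.61, [0.835, 0.074, 0.0]), ([298.0, 261.0], 0.56, [0.441, -0.119, 0.0]), (
[... 690 characters left out ...]
  2.99851968e-01,  1.52098686e+00, -1.06836297e-05,
        1.32070871e+00, -6.65889277e-02]), 'joint_velocities': array([ 1.37995162e-03,  1.05407062e-05,  1.18058205e-03, -1.15848463e-03,
       -2.25253871e-04,  3.44267650e-04]), 'joint_efforts': array([ 4.86852805e-04, -5.43356073e+01, -3.61980236e+01, -8.21148956e-05,
        6.84808037e-04, -3.54882683e-07]), 'position': array([ 0.14446742, -0.53067911,  0.2503125 ]), 'ee_rot': array([ 2.28524868e-05,  9.91182417e-01,  1.32504396e-01, -3.66960454e-06]), 'contact_force': array([-0.43082444,  0.13056403, -0.90296959]), 'wrist_torque': array([ 0.05026887,  0.01095485, -0.02929704]), 'gripper_force': 0.0, 'grip_width': 0.08505101442336852}
```

View pics/top1.png

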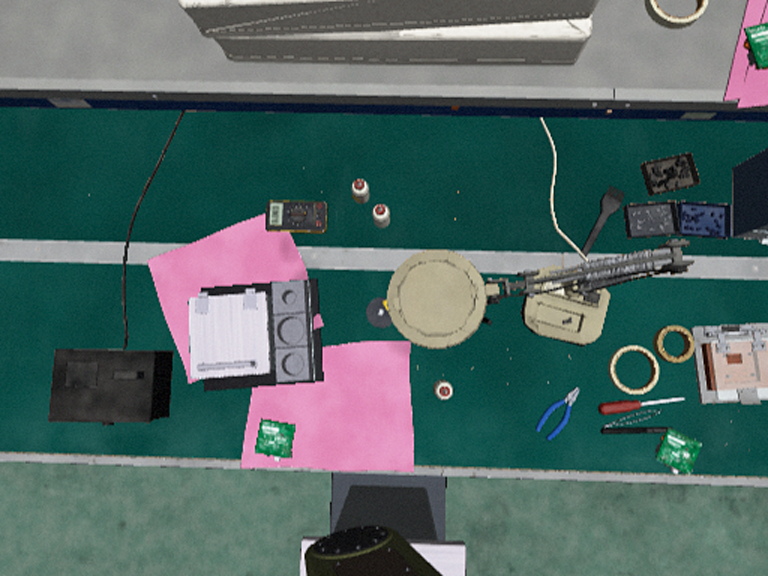

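View pics/scene1.png

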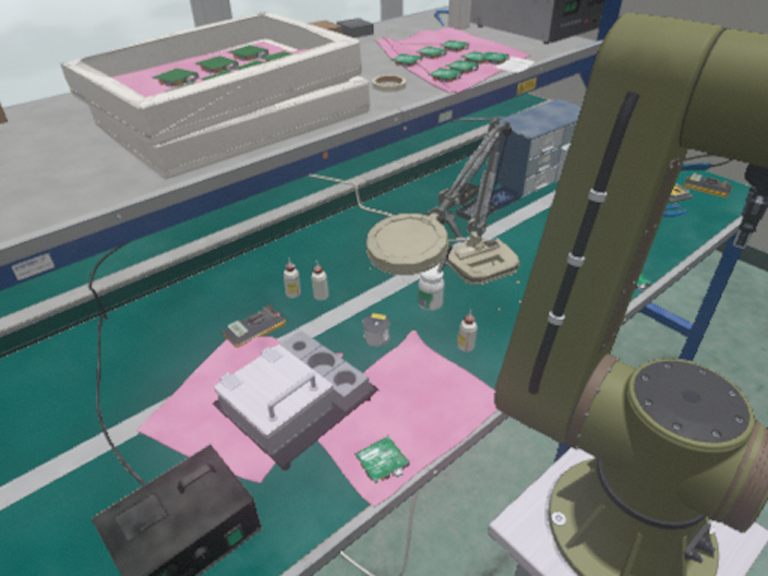

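Top view: bottle look-alikes are at (240,129), (254,145) and (296,261) px. The last is at y≈-0.11, farthest to the robot's right, so it is the one meant. The wells from the front are medium (194,243), wide (194,220) and narrow (194,198). The cutters are at (373,275), the reel at (253,209), and the lid handle's bar at about (151,243). The magnifier head lies behind the bottle.

```bash
python3 - <<'E'
from h import *
t=robot.read_camera('top');s=robot.read_camera('scene')
a=cv2.resize(s['color'][195:245,285:335],(400,400),interpolation=cv2.INTER_CUBIC)
b=cv2.resize(t['color'][185:265,115:225],(550,400),interpolation=cv2.INTER_CUBIC)
im=np.hstack([a[:,75:325],b]);cv2.imwrite('pics/crop.png',im[:,:,::-1])
def near(c,p,uv,th):
    r=robot.regions_of(p,th);r=[d for d in r if np.hypot(*(np.array(d['bbox'][:2])-uv))<15]
    if not r:return print(c,th,'none')
    m=r[0]['mask'];ys,xs=np.nonzero(m);print(c,th,r[0]['p'],np.round(r[0]['bbox'],1),xs.mean().round(1),ys.mean().round(1),m.sum(),'mid height',atz(p,(xs.mean(),ys.mean()),.05).round(3));return m
near('s',s,(312,222),'dropper_bottle');near('t',t,(296,261),'dropper_bottle')
m=near('t',t,(151,225),'lid');near('s',s,(180,260),'lid')
if m is not None: print(cv2.minAreaRect(np.argwhere(m)[:,::-1].astype(np.float32)))
g=cv2.cvtColor(t['color'],cv2.COLOR_RGB2GRAY)
for n,uv in (('med',(194,243)),('wide',(194,220)),('nar',(194,198))):
    x0,y0=uv[0]-14,uv[1]-14;q=cv2.resize(g[y0:y0+28,x0:x0+28],None,fx=8,fy=8,interpolation=cv2.INTER_CUBIC)
    c=cv2.HoughCircles(q,cv2.HOUGH_GRADIENT,1,200,param1=80,param2=15,minRadius=25,maxRadius=85)
    if c is not None:
        x,y,r=c[0,0];uv2=(x0+(x+.5)/8-.5,y0+(y+.5)/8-.5);print(n,np.round(uv2,1),'r px',r/8,atz(t,uv2,.074).round(4),'d mm',2*r/8/358*1020)
E
```

```text
s dropper_bottle 0.6 [311.4 222.3  12.9  27. ] 310.7 222.0 290 mid height [ 0.437 -0.096  0.05 ]
t dropper_bottle 0.48 [298.4 260.1  11.   14.8] 295.0 259.9 133 mid height [ 0.446 -0.107  0.05 ]
t lid 0.93 [152.2 225.6  58.5  59.6] 152.3 224.0 2829 mid height [0.537 0.31  0.05 ]
s lid 0.68 [183.  259.4  80.2  63.7] 181.4 260.0 2691 mid height [0.567 0.286 0.05 ]
((152.1995849609375, 223.6947784423828), (54.0423698425293, 53.85873031616211), 85.48600769042969)
med [195.  242.4] r px 7.7 [0.4877 0.1781 0.074 ] d mm 43.877094
wide [194.2 220.1] r px 9.825 [0.5503 0.1835 0.074 ] d mm 55.98603
nar [192.9 198.6] r px 5.45 [0.6118 0.1906 0.074 ] d mm 31.055864
```

View pics/crop.png

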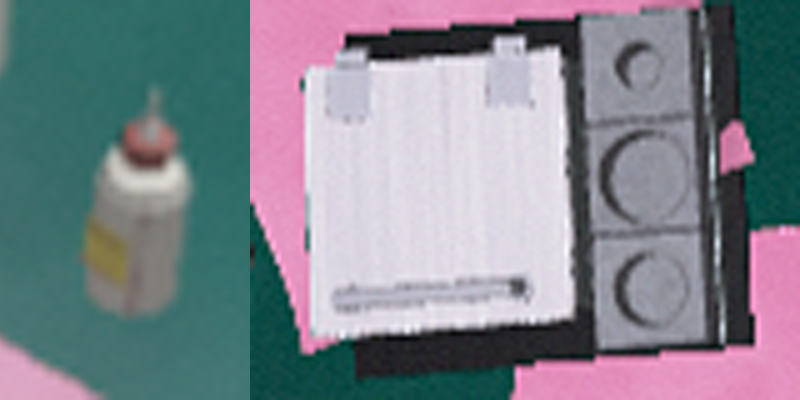

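The left crop shows an upright white bottle with a red collar and nozzle at scene (311,222): the one meant. The right crop shows the medium hole in front at top (195,243), and the handle bar running from (132,245) to (169,242).

```bash
python3 - <<'E'
from h import *
t=robot.read_camera('top');s=robot.read_camera('scene')
print('scene base',atz(s,(310.9,231.5),0).round(4),'nozzle tip',atz(s,(313.7,206),.104).round(4),'collar',atz(s,(313.6,212.3),.078).round(4))
print('top collar',atz(t,(296.3,260.3),.082).round(4))
e=[atz(t,u,.130) for u in((132,244.6),(169,242.4))];print('bar',np.round(e,4),np.mean(e,0).round(4),np.linalg.norm(e[1]-e[0]))
d=e[0]-e[1];print('bar yaw',np.degrees(np.arctan2(-d[0],d[1])))
for uv in((137,246),(172.5,242)):pass
for n,z in(('lid_handle',.13),('lid_hinge',.096)):
  for c,p in(('t',t),('s',s)):print(n,c,[atz(p,k['uv'],z).round(4) for k in robot.landmark_of(p,n)[:1]])
h=np.hypot
for n in('caddy','well_medium'):
  for c,p in(('t',t),('s',s)):print(n,c,[atz(p,k['uv'],.028 if n=='caddy' else .034).round(4) for k in robot.landmark_of(p,n)[:1]])
E
```

```text
scene base [ 0.4409 -0.1071  0.    ] nozzle tip [ 0.4422 -0.1091  0.104 ] collar [ 0.4416 -0.1112  0.078 ]
top collar [ 0.4466 -0.1078  0.082 ]
bar [[0.478  0.3362 0.13  ]
 [0.4866 0.2371 0.13  ]] [0.4823 0.2867 0.13  ] 0.09956281976516809
bar yaw 4.971511240354847
lid_handle t [array([0.4907, 0.2904, 0.13  ])]
lid_handle s [array([0.4766, 0.2877, 0.13  ])]
lid_hinge t [array([0.5474, 0.2426, 0.096 ])]
lid_hinge s [array([0.6238, 0.3169, 0.096 ])]
caddy t [array([0.5426, 0.2596, 0.028 ])]
caddy s [array([0.5363, 0.2541, 0.028 ])]
well_medium t [array([0.4874, 0.1903, 0.034 ])]
well_medium s [array([0.4823, 0.18  , 0.034 ])]
```

```bash
python3 -m jog '[[[0.4,0.6,0,0.2],[0.8,1,0,0.4],[1,1,0,0.6],[1,1,0,0.8],[1,1,0,1],[1,1,0,1],[1,1,0,1],[1,1,0,1]]]' 1
```

```text
clock: 2.9
position: [0.2944, -0.3807, 0.2503]
ee_rot: [0.0, 0.793, 0.609, 0.0]
contact_force: [0.0, -0.3, 0.4]
grip_width: 0.0856
gripper_force: 0.0
```

```bash
python3 -m jog '[[[0.4,0.4,0,0.17],[0.7,0.8,0,0.34],[0.9,1,0,0.34],[0.99,1,0,0.34],[0.99,1,0,0.34],[0.99,1,0,0.34]]]' && python3 -m jog '[[[0,0.4,0,0],[0,0.7,-0.2,0],[0,0.82,-0.5,0],[0,0.82,-0.6,0],[0,0.82,-0.6,0],[0,0.82,-0.6,0]]]'
python3 - <<'E'
from h import *
t=robot.read_camera('top');s=robot.read_camera('scene')
b=s['color'][170:260,250:370];b=cv2.resize(b,(600,450),interpolation=cv2.INTER_CUBIC);cv2.imwrite('pics/app.png',b[:,:,::-1])
S=robot.state()['position'];print(S,proj(s,S))
for th in('dropper_bottle',):
  print([(np.round(d['uv'],1),d['p'],atz(s,d['uv'],0).round(3)) for d in robot.landmark_of(s,th)])
E
```

```text
clock: 3.65
position: [0.4424, -0.2311, 0.2502]
ee_rot: [-0.0, 0.672, 0.741, -0.0]
contact_force: [0.4, -0.7, 0.3]
grip_width: 0.0853
gripper_force: 0.0
clock: 4.4
position: [0.4435, -0.1089, 0.1616]
ee_rot: [0.001, 0.672, 0.74, 0.0]
contact_force: [0.4, -0.1, 0.5]
grip_width: 0.0854
gripper_force: 0.0
[ 0.44341669 -0.10852185  0.16143346] [314.83929363 190.86975814]
[(array([312.7, 233.5]), 0.79, array([ 0.431, -0.105,  0.   ])), (array([191.5, 198. ]), 0.7, array([ 0.834,  0.084, -0.   ])), (array([215.2, 195.8]), 0.67, array([0.789, 0.014, 0.   ])), (array([196.4, 259. ]), 0.54, array([0.584, 0.231, 0.   ]))]
```

View pics/app.png

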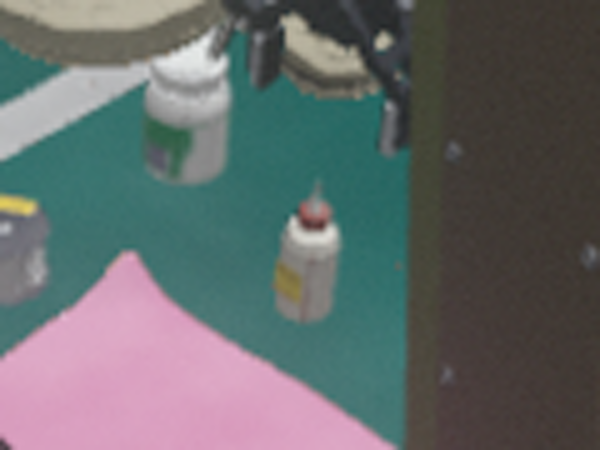

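The open fingers at crop (265,60) and (393,130) straddle the bottle's axis, with the nozzle at (318,185). It is centred, so I descend and close.

```bash
python3 -m jog '[[[0,0,-0.12,0],[0,0,-0.24,0],[0,0,-0.36,0],[0,0,-0.48,0],[0,0,-0.58,0],[0,0,-0.67,0],[0,0,-0.67,0],[0,0,-0.67,0]]]' && python3 -m jog '[[[0,0,0,0],[0,0,0,0],[0,0,0,0],[0,0,0,0],[0,0,0,0],[0,0,0,0],[0,0,0,0],[0,0,0,0],[0,0,0,0],[0,0,0,0]]]' -1 25
```

```text
clock: 5.55
position: [0.4433, -0.1078, 0.0602]
ee_rot: [0.0, 0.672, 0.741, 0.0]
contact_force: [-0.6, -0.5, -0.1]
grip_width: 0.0857
gripper_force: 0.0
clock: 6.8
position: [0.4433, -0.1078, 0.0601]
ee_rot: [0.0, 0.672, 0.741, 0.0]
contact_force: [0.6, 0.0, 5.1]
grip_width: 0.0342
gripper_force: 24.7
```

```bash
python3 -m jog '[[[0,0,0.15,0],[0,0,0.4,0],[0,0.1,0.65,0],[0,0.3,0.8,0],[0,0.55,0.8,0],[0,0.8,0.8,0],[0,1,0.8,0],[0,1,0.8,0],[0,1,0.8,0]]]' && python3 -m jog '[[[0.05,0.25,0,0],[0.15,0.5,0,0],[0.23,0.7,0,0],[0.28,0.85,0,0],[0.288,0.905,0,0],[0.288,0.905,0,0],[0.288,0.905,0,0],[0.288,0.905,0,0]]]'
python3 - <<'E'
from h import *
t=robot.read_camera('top');s=robot.read_camera('scene')
S=robot.state()['position'];print(S)
b=cv2.resize(s['color'][190:290,170:290],(600,500),interpolation=cv2.INTER_CUBIC)
f=5
def mark(X,col):
    u=proj(s,X);cv2.circle(b,(int((u[0]-170+.5)*f),int((u[1]-190+.5)*f)),2,col,-1)
base=S-[0,0,.06]
for a in np.linspace(0,6.28,24):
    mark([S[0]+.0205*np.cos(a),S[1]+.0205*np.sin(a),.074],(255,0,0))
    mark([S[0]+.0175*np.cos(a),S[1]+.0175*np.sin(a),base[2]],(0,0,255))
cv2.imwrite('pics/well.png',b[:,:,::-1])
print([(np.round(d['bbox'],1),d['p']) for d in robot.search_frame(s,'dropper_bottle')])
E
```

```text
clock: 7.92
position: [0.4428, 0.042, 0.1796]
ee_rot: [-0.0, 0.671, 0.741, -0.0]
contact_force: [0.5, 0.3, -0.8]
grip_width: 0.034
gripper_force: 24.9
clock: 8.93
position: [0.4862, 0.1774, 0.1799]
ee_rot: [0.0, 0.672, 0.741, 0.0]
contact_force: [-0.2, 0.9, -0.5]
grip_width: 0.034
gripper_force: 24.9
[0.48617358 0.1776595  0.17990199]
[(array([192.2, 188.8,  13.3,  19. ]), 0.76), (array([229. , 231.3,  10.4,  27.2]), 0.59), (array([214.6, 240.2,  24.2,  16.7]), 0.55)]
```

View pics/well.png

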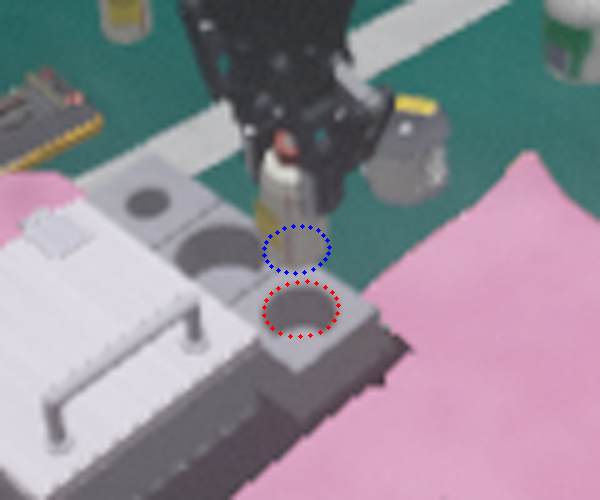

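The projected hole (red, around (301,309)) lies on the medium well's mouth. The held bottle's base agrees with the blue ring to about 1 mm, so I lower it.

```bash
python3 -m jog '[[[0,0,-0.08,0],[0,0,-0.16,0],[0,0,-0.22,0],[0,0,-0.26,0],[0,0,-0.3,0],[0,0,-0.34,0],[0,0,-0.38,0],[0,0,-0.42,0],[0,0,-0.46,0],[0,0,-0.49,0],[0,0,-0.51,0],[0,0,-0.51,0],[0,0,-0.51,0]]]'
```

```text
clock: 10.7
position: [0.4863, 0.1781, 0.1034]
ee_rot: [0.0, 0.672, 0.741, 0.0]
contact_force: [0.4, 0.2, -0.8]
grip_width: 0.0336
gripper_force: 24.9
```

```bash
python3 -m jog '[[[0,0,-0.01,0],[0,0,-0.02,0],[0,0,-0.03,0],[0,0,-0.036,0],[0,0,-0.036,0],[0,0,-0.036,0]]]'
```

```text
clock: 11.45
position: [0.4862, 0.1781, 0.0981]
ee_rot: [0.0, 0.672, 0.741, 0.0]
contact_force: [-2.7, -0.3, 4.5]
grip_width: 0.0343
gripper_force: 24.9
```

```bash
python3 -m jog '[[[0,0,0,0],[0,0,0,0],[0,0,0,0],[0,0,0,0],[0,0,0,0],[0,0,0,0]]]' 1 && python3 -m jog '[[[0,0,0.05,0],[0,0,0.15,0],[0,0,0.35,0],[0,0,0.6,0],[0,0,0.8,0],[0,0,0.8,0],[0,0,0.8,0]]]'
python3 - <<'E'
from h import *
s=robot.read_camera('scene');t=robot.read_camera('top')
b=cv2.resize(s['color'][190:290,150:270],(600,500),interpolation=cv2.INTER_CUBIC);f=5
def mark(X,col):
    u=proj(s,X);cv2.circle(b,(int((u[0]-150+.5)*f),int((u[1]-190+.5)*f)),2,col,-1)
ax=np.radians(5.4);cx=np.array([np.cos(ax),np.sin(ax),0]);cy=np.array([-cx[1],cx[0],0]);H=np.array([.482,.2865,.13])
for k in np.linspace(-.045,.045,12):mark(H+k*cy,(255,0,0))
for k in np.linspace(-.0,.1,6):mark([.4865,.178,.038+k],(0,0,255))
cv2.imwrite('pics/after.png',b[:,:,::-1])
E
```

```text
clock: 12.2
position: [0.4862, 0.1781, 0.0979]
ee_rot: [0.0, 0.672, 0.741, 0.0]
contact_force: [-0.0, -1.1, 0.0]
grip_width: 0.0856
gripper_force: 0.0
clock: 13.08
position: [0.4859, 0.178, 0.2178]
ee_rot: [-0.0, 0.672, 0.741, -0.0]
contact_force: [0.1, -0.1, -0.0]
grip_width: 0.0852
gripper_force: 0.0
```

View pics/after.png

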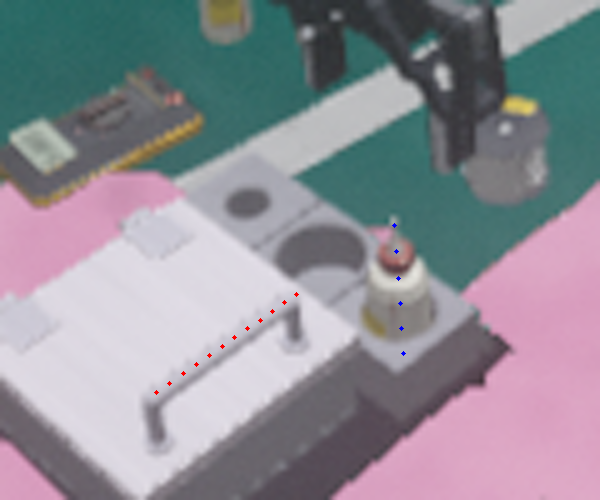

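The bottle stands upright in the medium well on the projected axis at about (400,300). The handle bar at (152,398)–(297,298) lies about 2 mm to -x of the projection. Next, the handle.

```bash
python3 -m jog '[[[-0.01,0.2,0,0],[-0.02,0.45,0,0],[-0.04,0.65,0,0],[-0.04,0.727,0,0],[-0.04,0.727,-0.1,0],[-0.04,0.727,-0.2,0],[-0.04,0.727,-0.3,0],[-0.04,0.727,-0.4,0],[-0.04,0.727,-0.48,0],[-0.04,0.727,-0.54,0],[-0.04,0.727,-0.54,0],[-0.04,0.727,-0.54,0]]]' && python3 -m jog '[[[0,0,0,0],[0,0,0,0],[0,0,0,0],[0,0,0,0],[0,0,0,0],[0,0,0,0],[0,0,0,0],[0,0,0,0],[0,0,0,0],[0,0,0,0],[0,0,0,0],[0,0,0,0]]]' -1 30
```

```text
clock: 14.68
position: [0.4804, 0.2872, 0.1373]
ee_rot: [0.0, 0.672, 0.741, 0.0]
contact_force: [0.1, 0.7, -0.0]
grip_width: 0.0856
gripper_force: 0.0
clock: 16.18
position: [0.4823, 0.2873, 0.1375]
ee_rot: [0.002, 0.672, 0.741, 0.003]
contact_force: [17.3, 2.8, -5.1]
grip_width: 0.0085
gripper_force: 31.7
```

```bash
python3 -m jog '[[[0.017,0,0,0],[0.017,0,0,0],[0.025,0,0.03,0],[0.04,0.002,0.078,0],[0.055,0.004,0.117,0],[0.07,0.005,0.153,0],[0.095,0.008,0.2,0],[0.12,0.01,0.248,0],[0.148,0.012,0.294,0],[0.18,0.015,0.337,0],[0.215,0.019,0.379,0],[0.25,0.022,0.419,0],[0.25,0.022,0.419,0],[0.25,0.022,0.419,0]]]'
```

```text
clock: 17.92
position: [0.516, 0.2909, 0.2012]
ee_rot: [-0.001, 0.671, 0.741, -0.001]
contact_force: [-22.6, 0.2, 16.3]
grip_width: 0.0087
gripper_force: 32.5
```

```bash
python3 -m jog '[[[-0.013,0,0.01,0],[-0.013,0,0.01,0],[0.015,0.003,0.04,0],[0.045,0.006,0.066,0],[0.076,0.008,0.092,0],[0.108,0.011,0.116,0],[0.142,0.015,0.139,0],[0.176,0.018,0.161,0],[0.176,0.018,0.161,0],[0.176,0.018,0.161,0]]]'
```

```text
clock: 19.18
position: [0.5435, 0.2938, 0.2255]
ee_rot: [-0.001, 0.671, 0.741, 0.0]
contact_force: [-11.2, 3.4, 11.2]
grip_width: 0.0082
gripper_force: 31.2
```

```bash
python3 -m jog '[[[-0.005,0,0.007,0],[0.03,0.004,0.028,0],[0.066,0.007,0.046,0],[0.103,0.011,0.063,0],[0.14,0.014,0.078,0],[0.178,0.018,0.091,0],[0.216,0.021,0.103,0],[0.216,0.021,0.103,0],[0.216,0.021,0.103,0],[0.216,0.021,0.103,0]]]'
python3 - <<'E'
from h import *
s=robot.read_camera('scene');t=robot.read_camera('top')
S=robot.state();print(S['position'],S['contact_force'])
x=S['position']
# circle check: bar pts (u along caddy x, z) at start/30/45/now, TCP ~7 mm above bar
cx=np.array([np.cos(.097),np.sin(.097),0])
P=np.array([[.4843,.2873,.1375],[.516,.2909,.2012],[.5435,.2938,.2255],x]);q=np.c_[P@cx,P[:,2]]
from scipy.optimize import least_squares
r=least_squares(lambda h:np.hypot(*(q-h).T)-.1392,[q[0,0]+.135,.1]);h=r.x;print('hinge u,z',h,r.fun)
a=np.arctan2(q[:,1]-h[1],q[:,0]-h[0]);print('open deg by circle',np.degrees(np.arctan2(34,-135)-a),'from start',np.degrees(a[0]-a))
im=np.hstack([cv2.resize(s['color'][180:290,140:260],(400,367)),cv2.resize(t['color'][170:270,110:220],(400,364))[:364] if 0 else cv2.resize(t['color'][170:270,110:220],(400,367))])
cv2.imwrite('pics/lid.png',im[:,:,::-1])
for c,p in(('s',s),('t',t)):print(c,[(np.round(d['uv'],1),d['p']) for n in('lid_handle','solder_reel','cutters') for d in robot.landmark_of(p,n)[:1]])
E
```

```text
clock: 20.42
position: [0.5762, 0.2971, 0.2405]
ee_rot: [-0.0, 0.671, 0.741, 0.001]
contact_force: [-5.5, 6.2, 4.7]
grip_width: 0.0084
gripper_force: 30.8
[0.57614263 0.29714377 0.24052342] [-5.38523717  6.00544198  5.88116124]
hinge u,z [0.64588314 0.1087278 ] [-1.55230915e-04  6.71831472e-05  3.90700700e-04 -3.57464373e-04]
open deg by circle [-2.19369967 27.4689265  42.63972125 57.53108918] from start [ 0.         29.66262617 44.83342093 59.72478885]
s [(array([166.5, 210.8]), 0.79), (array([254.3, 226. ]), 0.68), (array([200.4, 239.4]), 0.7)]
t [(array([134.3, 204.5]), 0.93), (array([253.1, 207.2]), 0.82), (array([372.4, 274.7]), 0.75)]
```

View pics/lid.png

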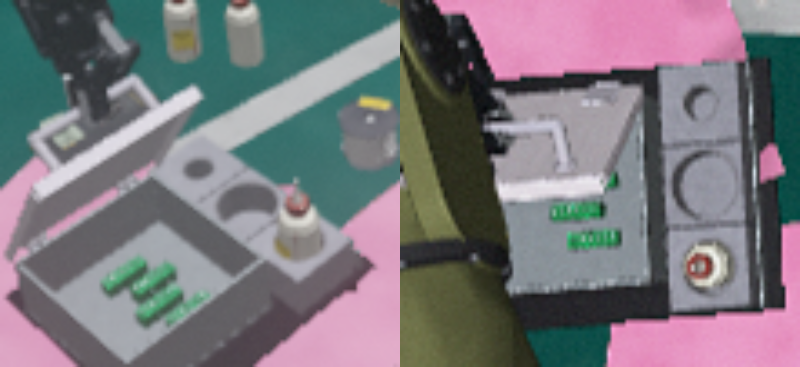

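The picture shows the lid held open at about 60° (circle fit 59.7°) with the terminal blocks visible. The bottle is upright in the medium well at (298,230) and the reel is in place. I let it settle, then hand in.

```bash
python3 -m jog '[[[0,0,0,0],[0,0,0,0],[0,0,0,0],[0,0,0,0]]]' && python3 -c "
from workcell import robot
print(robot.finish_job())"
```

```text
clock: 21.32
position: [0.5762, 0.2972, 0.2406]
ee_rot: [-0.0, 0.671, 0.741, 0.001]
contact_force: [-5.7, 7.2, 5.0]
grip_width: 0.0086
gripper_force: 30.8
the job is handed in; nothing more can be done
None
```

I handed the job in at about 21 s with the dropper bottle upright in the medium well, the gripper holding the lid open at about 60°, and the reel and cutters not touched; the judge's verdict was not shown.

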